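# Uncover a clean flask and close it with the stopper that fits

## Task

Close the clean conical flask for storage: lift the beaker that covers its neck off and hang it, mouth down, on the empty peg of the draining stand, without dropping it or laying it down; then take the stopper that fits the neck (the middle one of the three), turn it plug down and seat it in the neck, straight and with its head fully down on the rim. The stoppers stand on their heads, so the right one has to be laid on its side and taken again to turn it over. Leave the flask standing about where it is, and do not disturb the other things on the bench.

Things in the scene. Friction and masses are not known exactly. Their poses are not given: they have to be found in the camera images.
- flask: conical glass flask standing loose, about 0.4 kg: 82 mm across the base, cone narrowing to the neck at 90 mm height, whole height 150 mm. Neck outside 36 mm at the mouth, 32 mm at its foot; round bore narrowing from 28 mm at the mouth to 24 mm at 60 mm depth. Origin: centre of the underside; z up along its axis
- flask_mouth (a point): centre of the flask's mouth, on the plane of its rim, 150 mm above the flask's underside; axes as the flask's
- cover_beaker: small clear plastic beaker hung mouth down over the flask's neck as a dust cover, about 45 g: 50 mm outside (54 mm at the rim bead), 62 mm tall, 44 mm bore, 58 mm deep, base 4 mm thick. The base rests loosely on the flask's rim, up to 4 mm off centre. Origin: centre of the open rim (the lower end as it hangs); z points from the rim to the closed base: up while it is mouth down
- cover_beaker_base (a point): centre of the outer face of the cover beaker's closed base, 62 mm along z from its origin
- drying_stand: white plastic draining stand, fixed: drip tray 110 mm (x) by 215 mm (y), rim 18 mm high, two upright pegs at y = +52 and -52 mm, tops 86 mm above the bench; pegs taper from 31 mm above their foot to 23 mm, the last 3 mm rounded to a flat top 19 mm across. Origin: centre of the underside; z up
- free_peg (a point): centre of the top of the empty peg (y = +52 mm on the stand), 86 mm above the bench; a beaker hung on the peg rests with the inside of its base on this top, the outer face of its base then 4 mm above it; axes as the stand's
- dry_beaker: a second beaker of the same make, already hanging mouth down on the other peg (y = -52 mm on the stand). Same origin and axes as the cover beaker
- stopper_medium: middle of three white stoppers, about 35 g: octagonal head 40 mm across flats, 20 mm thick; round plug 34 mm long, 25 mm at the head, 20 mm at the end. Starts standing on its head. Origin: centre of the head's outer face; z along the axis towards the plug; flats face x, y and the diagonals. Laid on its side it rests on a flat of the head, axis level, 20 mm up, plug in the air
- stopper_medium_collar (a point): centre of the underside of the medium stopper's head, where the plug begins, 20 mm along z from its origin; seated, this face lies on the flask's rim, with about 1.4 mm of play round the plug
- stopper_medium_tip (a point): centre of the end of the medium stopper's plug, 54 mm along z from its origin
- stopper_small: the smallest stopper, same form, too small for the flask: head 28 mm across flats, 14 mm thick, plug 26 mm long, 18 mm down to 14 mm. Stands on its head; origin and axes as the medium one
- stopper_large: the largest stopper, same form, too large for the flask: head 52 mm across flats, 25 mm thick, plug 42 mm long, 36 mm down to 30 mm. Stands on its head; origin and axes as the medium one
- pcr_tube_rack: bystander: low clear rack of small tubes, 114 mm (x) by 142 mm (y), 38 mm high, loose. Origin: centre of the underside
- petri_dish: bystander: flat round covered dish, 91 mm across, 16 mm high, loose. Origin: centre of the underside
- wash_bottle: bystander: white squeeze bottle with a red cap and bent spout, 62 mm across, 175 mm high, loose. Origin: centre of the underside of its bounding box; the bottle's axis lies about 12 mm along +x from it, the spout points to -x
- well_plate: bystander: flat black plate with many small wells, 86 mm (x) by 128 mm (y), 16 mm high, loose. Origin: centre of the underside
- reagent_vial: bystander: small vial with a blue screw cap, 26 mm across, 58 mm high, loose. Origin: centre of the underside
- bench_timer: bystander: pale digital timer with coloured keys lying face up, 64 mm (x) by 72 mm (y), 19 mm high, loose. Origin: centre of the underside
- tip_box_1: bystander, fixed: closed box of pipette tips, red below, clear lid, 88 mm (x) by 118 mm (y), 74 mm high. Origin: centre of the underside
- tip_box_2: bystander, fixed: a second such tip box, 88 mm (x) by 118 mm (y), 74 mm high. Origin: centre of the underside
- vortex_mixer: fixed bench mixer, white box 174 mm (x) by 118 mm (y), 116 mm high, with a black cup on top up to 163 mm high. Origin: centre of the underside
- tube_rack: bystander, fixed: blue wire-grid tube rack, 112 mm (x) by 151 mm (y), 110 mm high. Origin: centre of the underside
There are look-alikes about, which are no part of the job. Leave any turquoise look-alike of the stopper_medium alone.

How it is judged:
By the outcome, as a careful person would: the job done as asked, in the order asked, and still so for the second after the job is handed in, with the robot touching nothing.
It also fails if it takes over 64 s, if anything falls off the work surface, if the arm or the gripper's body presses on something with over 40 N, if the wrist force passes 120 N, or if a joint passes its speed limit or range.

## Robot

A 6-joint arm with a two-finger parallel gripper is mounted at the origin on the work surface; the furniture and walls round the work are solid. World frame = base frame: x ahead of the robot, y to its left, z up, the work surface at z = 0. Lengths are in m, angles in rad, forces in N, time in s.
With the tool pointing down it reaches from about 0.3 to 0.95 m from the base axis. Payload 3.1 kg.
Tool frame: the origin (TCP) lies at the very end of the fingers, on their centre line; the grasp point (between the pads) lies 19 mm behind it (env.tcp_to_grasp is the distance from the TCP to the grasp point, in m); z points along the fingers, y is the line along which they close (so a half turn about z gives the same grasp; the last joint's range is limited). The gripper opens to 85 mm and grips with 20 to 120 N. Pads are 22 mm wide; open, the fingers measure 114 mm over their backs; the gripper's body (76 mm by 85 mm) begins 54 mm behind the grasp point. The pads swing forward as they close: fully open they stand 13 mm farther back than shut.
Start: joints at [-1.283, 0.308, 1.634, -0, 1.2, -0.07], TCP at [0.219, -0.585, 0.231] pointing down, gripper open.
Joint ranges: [-3.06, 3.06], [-0.79, 1.96], [0.05, 2.63], [-1.19, 4.34], [0.05, 2.64], [-2.94, 2.94]. Speed limits (rad/s): [2.79, 2.79, 3.14, 3.14, 3.14, 3.14].

## Interface

Orientations are given as [roll, pitch, yaw] about the fixed x, y, z axes, in that order (R = Rz(yaw) Ry(pitch) Rx(roll)).
In Python, from station import readout, eyes, workorder, env gives the robot as it stands.
- The arm moves only by the tool servo_tool, never from a script. Its argument "moves" is a list of rows, each an object with "jaw": the finger opening in m, from 0 to 0.0854; "xyz": the shift along the tool's x, y, z in m, a list of three; "twist": the turn about the tool's z in rad. A call has 1 to 10 rows; each row shifts and turns the commanded pose from where the row before left it, along the tool's axes as they then stand; what a row does not reach is not made up. A row lasts 1/10 s, in which the tool goes at most 50 mm and 8.59 degrees, less where a joint would pass 70% of its speed; a pose out of reach is approached as far as the arm can. A call with a gripper value outside its range is refused whole. The fingers move at their own pace and stop on an object; the grip force is fixed at half the most. Time passes only in rows, so rows that do not move let the fingers close. It gives the time, the measured TCP pose, the force, the opening and the grip force at its end, in the units of the state.
- readout.observe(): the state, without advancing time (a new reading comes with each control period).
- eyes.grab_frame(name): name is "side" or "top" or "wrist"; returns a dict with "frame" (384x512x3 uint8, blue, green, red), "range_z" (384x512 float32, m along the optical axis (not along the pixel's ray), 0 where there is no reading), "intrinsics" (3x3 intrinsics, pixels), "k1" (the pictures are not rectified: a ray, as slopes to the right and down, at radius r is drawn at 1 + k1 r^2 times it, then the intrinsics apply), "origin" and "attitude" of the camera in the world. Camera axes: x right, y down, z forward; pixel columns grow to the right and rows downward; lengths in m; the calibration is good to about 2 mm. A picture is of the moment at which its call begins.
- workorder.close_job(): hands the job in; it is judged then, once.
The state is a dict: "clock": time; "joint_positions": joint angles; "joint_vel": joint speeds; "effort": joint torques, N m; "tcp_pos": TCP position; "orientation": TCP orientation; "contact_force": force on the tool from outside, world axes, zero at the start; "moment": the same for the moment, N m; "width": finger opening in m; "finger_force": force on a finger pad.
Only numpy, scipy, OpenCV 4.12 (cv2) and the standard library are available. Lean on these libraries where they do the work, as an engineer would, in place of code of your own. Each camera call takes 0.05 s, during which the arm holds its last target. There are 200 camera calls.

## Working session

There is one attempt and no reset: what is moved stays moved. The work goes in short steps, Python scripts to look and compute and a tool call to move; the robot and the scene stay as the last step left them, time stands still between calls to the robot, and variables do not carry over. Pictures are saved under pics/ and viewed, at most 10 in all, crops included, and the job is handed in when it is done.

Besides the shell and the picture viewer there is one more tool, called after "Call:" by a JSON object that holds its "fn" and its "kwargs". servo_tool: Moves the arm, as the interface text tells. Its arguments: {"type":"object","properties":{"moves":{"type":"array","items":{"type":"object","properties":{"jaw":{"type":"number"},"xyz":{"type":"array","items":{"type":"number"}},"twist":{"type":"number"}}}}},"required":["moves"]}

```bash
mkdir -p pics; cat > h.py <<'E'
import numpy as np, cv2, pickle
from scipy.spatial.transform import Rotation as R
from station import readout, eyes, workorder, env
def rot(a):
    a=np.array(a,float)
    if a.shape==(3,3): return a
    return R.from_euler('xyz',a).as_matrix()
def grab(n):
    d=eyes.grab_frame(n); pickle.dump(d,open(f'{n}.pkl','wb')); return d
def load(n): return pickle.load(open(f'{n}.pkl','rb'))
def rays(d,uv):
    K=np.array(d['intrinsics']);uv=np.atleast_2d(np.array(uv,float))
    p=cv2.undistortPoints(uv.reshape(-1,1,2),K,np.array([d['k1'],0,0,0.])).reshape(-1,2)
    return np.c_[p,np.ones(len(p))]
def onplane(d,uv,z):
    r=rays(d,uv)@rot(d['attitude']).T; o=np.array(d['origin'])
    return o+r*((z-o[2])/r[:,2])[:,None]
def cloud(d):
    h,w=d['range_z'].shape; v,u=np.mgrid[:h,:w]
    r=rays(d,np.c_[u.ravel(),v.ravel()])*d['range_z'].reshape(-1,1)
    return (r@rot(d['attitude']).T+np.array(d['origin'])).reshape(h,w,3)
def st():
    s=readout.observe(); print({k:np.round(s[k],4).tolist() for k in('clock','tcp_pos','orientation','contact_force','width','finger_force','joint_positions')})
    return s
E
python3 - <<'E'
from h import *
st(); print(env.tcp_to_grasp)
for n in('top','side','wrist'):
    d=grab(n); print(n,d['intrinsics'],d['k1'],d['origin'],d['attitude'],(d['range_z']>0).mean())
    cv2.imwrite(f'pics/{n}0.png',cv2.resize(d['frame'],(800,600)))
E
```

```text
{'clock': 0.0, 'tcp_pos': [0.2186, -0.5846, 0.23], 'orientation': [-3.1393, -0.0002, 0.3578], 'contact_force': [0.3205, 0.532, 0.3781], 'width': 0.0854, 'finger_force': 0.0, 'joint_positions': [-1.2827, 0.309, 1.6352, 0.0, 1.1997, -0.0697]}
0.0187
top [[416.05418957   0.         248.42193707]
 [  0.         416.05418957 183.52308847]
 [  0.           0.           1.        ]] -0.14035607657048874 [0.19072929 0.00964431 1.67072332] [-2.94540041 -0.01542144 -1.57740601] 0.9959208170572916
side [[390.05922011   0.         259.21203214]
 [  0.         390.05922011 188.41173998]
 [  0.           0.           1.        ]] -0.014833885125300582 [0.10996801 1.01726103 0.49814631] [-1.91821028  0.02626592 -2.79690024] 0.9960581461588541
wrist [[323.64761235   0.         255.18154559]
 [  0.         323.64761235 193.20245129]
 [  0.           0.           1.        ]] -0.07353533880666271 [ 0.28878917 -0.55901128  0.37262251] [ 2.84576200e+00  2.04396380e-03 -1.21485628e+00] 0.9961954752604166
```

View pics/top0.png

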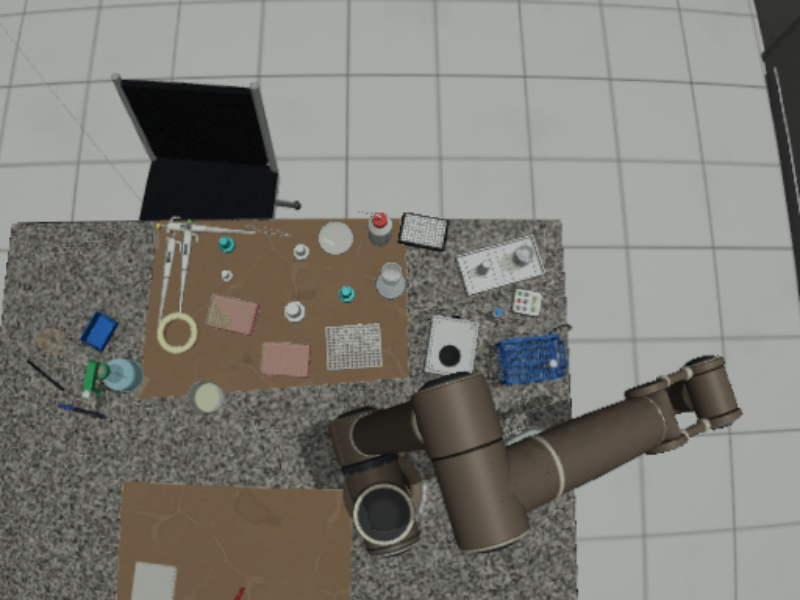

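View pics/side0.png

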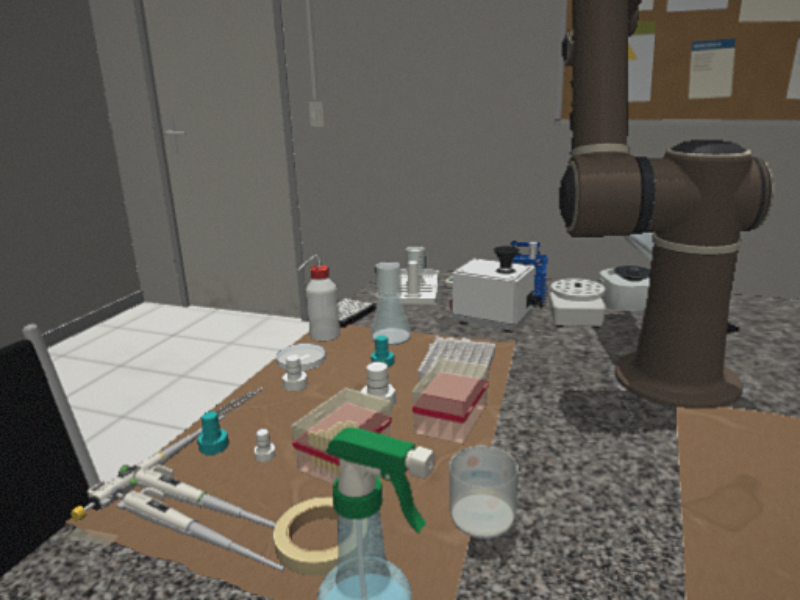

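Top view (800 px): white stoppers at (302,251), (294,311) and (226,275); turquoise look-alikes at (226,243) and (347,294). By size, (294,311) looks large and (226,275) small, so (302,251) should be medium. The flask with its cover is at (391,275) and the stand at (500,265), with a beaker on the right peg (522,255) and the left peg (483,268) free.

```bash
python3 - <<'E'
from h import *
for n in('top','side'):
    d=load(n); P=cloud(d); f=d['frame']; hsv=cv2.cvtColor(f,cv2.COLOR_BGR2HSV)
    m=(P[...,2]>0.008)&(P[...,2]<0.22)&(P[...,0]>0.3)&(P[...,0]<1.0)&(P[...,1]>-0.45)&(P[...,1]<0.55)
    k,l,s,c=cv2.connectedComponentsWithStats(m.astype(np.uint8),connectivity=4)
    for i in range(1,k):
        if s[i,4]<20: continue
        q=P[l==i]; top=q[q[:,2]>q[:,2].max()-0.006]
        print(n,np.round(c[i]*1.5625),s[i,4],'min',q.min(0).round(3),'max',q.max(0).round(3),'top',top.mean(0).round(4),np.median(hsv[l==i],0))
d=load('top'); cv2.imwrite('pics/c1.png',cv2.resize(d['frame'][130:255,90:370],None,fx=2.85,fy=2.85,interpolation=cv2.INTER_CUBIC))
E
```

```text
top [379. 228.] 280 min [ 0.631 -0.025  0.009] max [0.691 0.035 0.176] top [0.6663 0.0132 0.1742] [ 45.   12.  136.5]
top [423. 231.] 582 min [ 0.62  -0.18   0.008] max [ 0.723 -0.042  0.028] top [ 0.6668 -0.1185  0.0241] [ 60.   6. 151.]
top [191. 241.] 330 min [0.529 0.391 0.008] max [0.701 0.55  0.033] top [0.6539 0.5172 0.0293] [ 45.  12. 150.]
top [335. 237.] 364 min [0.608 0.074 0.008] max [0.701 0.165 0.027] top [0.6464 0.12   0.0223] [ 43.  12. 165.]
top [523. 253.] 202 min [ 0.568 -0.413  0.009] max [ 0.66  -0.337  0.102] top [ 0.5865 -0.3616  0.0986] [ 66.   7. 145.]
top [226. 244.] 92 min [0.615 0.388 0.008] max [0.658 0.429 0.059] top [0.6358 0.4082 0.0562] [ 88. 152. 121.]
top [481. 254.] 99 min [ 0.521 -0.374  0.008] max [ 0.652 -0.198  0.025] top [ 0.6064 -0.2724  0.0215] [ 60.   6. 143.]
top [301. 251.] 84 min [0.595 0.192 0.008] max [0.636 0.229 0.059] top [0.6176 0.2126 0.0556] [ 53.   7. 157.]
top [483. 268.] 88 min [ 0.543 -0.293  0.009] max [ 0.58  -0.246  0.097] top [ 0.5611 -0.2648  0.0936] [ 45.   11.5 133. ]
top [390. 281.] 352 min [ 0.49  -0.061  0.008] max 
[... 1936 characters left out ...]
30.   9. 133.]
side [446. 383.] 2118 min [ 0.3   -0.003  0.008] max [0.423 0.302 0.076] top [0.3339 0.2457 0.0737] [ 15.   63.5 154. ]
side [299. 362.] 567 min [0.591 0.076 0.008] max [0.699 0.233 0.056] top [0.6119 0.2128 0.0533] [ 39.   9. 183.]
side [211. 433.] 353 min [0.613 0.386 0.008] max [0.675 0.432 0.056] top [0.6332 0.412  0.053 ] [ 89. 177.  95.]
side [263. 444.] 174 min [0.537 0.394 0.008] max [0.564 0.422 0.041] top [0.5504 0.4086 0.0386] [ 34.  12. 137.]
side [168. 482.] 1239 min [0.479 0.393 0.008] max [0.702 0.55  0.029] top [0.6571 0.5223 0.0251] [ 27.  16. 153.]
side [304. 513.] 425 min [0.399 0.477 0.008] max [0.453 0.55  0.023] top [0.4342 0.5128 0.0188] [ 22.  80. 191.]
```

View pics/c1.png

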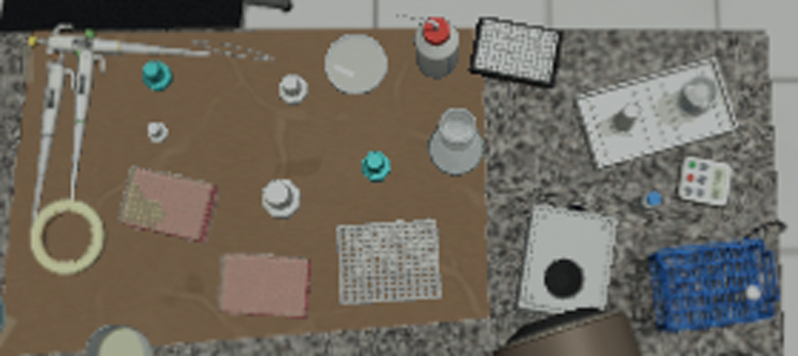

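The crop confirms it: the medium white stopper is at crop (292,88), about (0.617, 0.213) in the world and 54–59 mm high. The large one is at (280,197), the small one at (157,131), and the turquoise ones at (157,75) and (375,165). I'll rise and go over to the flask.

Call:
{"fn": "servo_tool", "kwargs": {"moves": [{"xyz": [0, 0, -0.05]}, {"xyz": [0.02, -0.02, -0.04]}, {"xyz": [0.035, -0.03, 0]}, {"xyz": [0.035, -0.03, 0]}, {"xyz": [0.035, -0.03, 0]}, {"xyz": [0.035, -0.03, 0]}, {"xyz": [0.035, -0.03, 0]}, {"xyz": [0.035, -0.03, 0]}, {"xyz": [0.035, -0.03, 0]}, {"xyz": [0.035, -0.03, 0]}]}}

```text
schema error: expected keys jaw, xyz, twist
```

Call:
{"fn": "servo_tool", "kwargs": {"moves": [{"xyz": [0.035, -0.03, 0]}, {"xyz": [0.035, -0.03, 0]}, {"xyz": [0.035, -0.03, 0]}, {"xyz": [0.035, -0.03, 0]}, {"xyz": [0.035, -0.03, 0]}, {"xyz": [0.02, -0.01, 0]}, {"xyz": [0, 0, 0]}, {"xyz": [0, 0, 0]}]}}

```text
schema error: expected keys jaw, xyz, twist
```

```bash
python3 - <<'E'
from h import *
st(); d=grab('wrist'); print(d['origin']); cv2.imwrite('pics/w1.png',d['frame'])
P=cloud(d); z=P[...,2]
for lo,hi,b in((0.145,0.165,(0.48,0.58,-0.08,0.04)),):
    m=(z>lo)&(z<hi)&(P[...,0]>b[0])&(P[...,0]<b[1])&(P[...,1]>b[2])&(P[...,1]<b[3])
    q=P[m];v,u=np.nonzero(m); print(m.sum(),q.min(0),q.max(0),np.median(q,0),u.min(),u.max(),v.min(),v.max())
E
```

```text
{'clock': 0.15, 'tcp_pos': [0.2187, -0.5848, 0.2303], 'orientation': [-3.1398, -0.0001, 0.3578], 'contact_force': [0.699, 0.1015, 0.7042], 'width': 0.0854, 'finger_force': 0.0, 'joint_positions': [-1.2827, 0.3088, 1.6349, -0.0, 1.1997, -0.0697]}
[ 0.28880832 -0.55907637  0.37277207]Traceback (most recent call last):
  File "<stdin>", line 6, in <module>
    return umr_minimum(a, axis, None, out, keepdims, initial, where)
ValueError: zero-size array to reduction operation minimum which has no identity
```

View pics/w1.png

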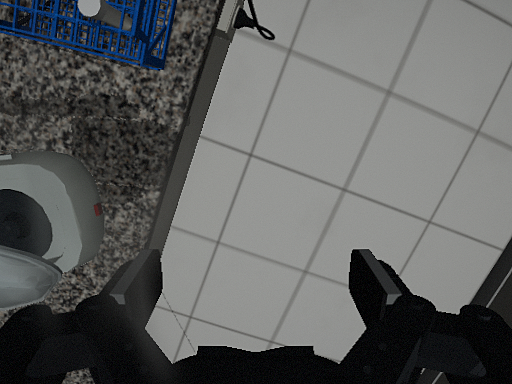

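That view is still the start pose: floor and rack edge, with the fingers at (140,290) and (375,285). The moves were refused because every row needs all three keys.

Call:
{"fn": "servo_tool", "kwargs": {"moves": [{"jaw": 0.0854, "twist": 0, "xyz": [0, 0, -0.05]}, {"jaw": 0.0854, "twist": 0, "xyz": [0.02, -0.02, -0.04]}, {"jaw": 0.0854, "twist": 0, "xyz": [0.035, -0.03, 0]}, {"jaw": 0.0854, "twist": 0, "xyz": [0.035, -0.03, 0]}, {"jaw": 0.0854, "twist": 0, "xyz": [0.035, -0.03, 0]}, {"jaw": 0.0854, "twist": 0, "xyz": [0.035, -0.03, 0]}, {"jaw": 0.0854, "twist": 0, "xyz": [0.035, -0.03, 0]}, {"jaw": 0.0854, "twist": 0, "xyz": [0.035, -0.03, 0]}, {"jaw": 0.0854, "twist": 0, "xyz": [0.035, -0.03, 0]}, {"jaw": 0.0854, "twist": 0, "xyz": [0.035, -0.03, 0]}]}}

```text
clock: 1.2
tcp_pos: [0.4093, -0.2351, 0.3213]
orientation: [3.141, -0.0, 0.357]
contact_force: [0.5, -0.6, -0.7]
width: 0.0854
finger_force: 0.0
```

Call:
{"fn": "servo_tool", "kwargs": {"moves": [{"jaw": 0.0854, "twist": 0, "xyz": [0.035, -0.03, 0]}, {"jaw": 0.0854, "twist": 0, "xyz": [0.035, -0.03, 0]}, {"jaw": 0.0854, "twist": 0, "xyz": [0.035, -0.03, 0]}, {"jaw": 0.0854, "twist": 0, "xyz": [0.035, -0.03, 0]}, {"jaw": 0.0854, "twist": 0, "xyz": [0.035, -0.03, 0]}, {"jaw": 0.0854, "twist": 0, "xyz": [0.015, -0.01, 0]}, {"jaw": 0.0854, "twist": 0, "xyz": [0, 0, 0]}, {"jaw": 0.0854, "twist": 0, "xyz": [0, 0, 0]}]}}

```text
clock: 2.0
tcp_pos: [0.5303, -0.0204, 0.3209]
orientation: [3.141, 0.001, 0.359]
contact_force: [-0.5, 0.1, -0.4]
width: 0.0854
finger_force: 0.0
```

```bash
python3 - <<'E'
from h import *
st(); d=grab('wrist'); print(d['origin'],d['attitude']); cv2.imwrite('pics/w2.png',d['frame'])
P=cloud(d); z=P[...,2]
m=(z>0.14)&(z<0.17)&(abs(P[...,0]-.53)<.05)&(abs(P[...,1]+.02)<.06)
q=P[m];v,u=np.nonzero(m)
print(m.sum())
if m.sum(): print(q.min(0),q.max(0),np.median(q,0),u.min(),u.max(),v.min(),v.max())
E
```

```text
{'clock': 2.0, 'tcp_pos': [0.5303, -0.0204, 0.3209], 'orientation': [3.1415, 0.0014, 0.3589], 'contact_force': [-0.4623, 0.079, -0.4], 'width': 0.0854, 'finger_force': 0.0, 'joint_positions': [-0.1201, 0.0532, 1.7511, -0.0008, 1.3385, 1.092]}
[0.60055604 0.00573182 0.46322213] [ 2.84422086e+00 -1.84102663e-04 -1.21375045e+00]
1990
[ 0.50482167 -0.04843484  0.14014511] [0.55409731 0.00088157 0.1562912 ] [ 0.53076523 -0.02315942  0.15388612] 233 283 149 199
```

View pics/w2.png

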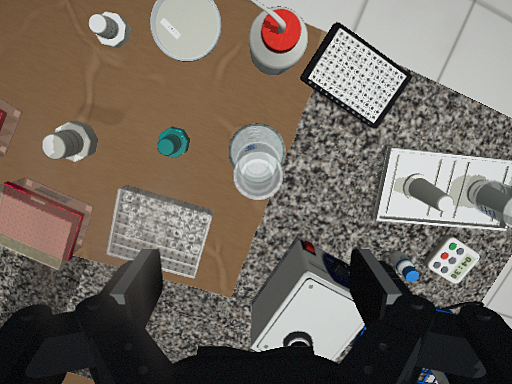

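The wrist view shows the beaker base at (258,175), free peg top near (445,203), the medium stopper at (108,28), the large at (68,142) and a turquoise one at (172,142). The base fit gives (0.531, -0.023, 0.154), which matches the expected height. Next I'll measure the rest.

```bash
python3 - <<'E'
from h import *
d=load('wrist');P=cloud(d)
def box(x0,x1,y0,y1,z0,z1,name):
    m=(P[...,0]>x0)&(P[...,0]<x1)&(P[...,1]>y0)&(P[...,1]<y1)&(P[...,2]>z0)&(P[...,2]<z1)
    q=P[m]; c,r=cv2.minEnclosingCircle(q[:,:2].astype(np.float32)) if len(q) else (0,0)
    print(name,len(q),'circ',np.round(c,4),round(r,4),'med',np.median(q,0).round(4))
box(.48,.58,-.08,.04,.150,.16,'beaker')
box(.48,.58,-.08,.04,.005,.02,'flaskbase')
box(.52,.6,-.31,-.22,.083,.09,'peg')
box(.55,.64,-.42,-.32,.085,.1,'dry')
box(.58,.65,.17,.25,.051,.06,'med tip')
box(.58,.65,.17,.25,.017,.023,'med collar')
q=P[(P[...,0]>.58)&(P[...,0]<.65)&(P[...,1]>.17)&(P[...,1]<.25)&(P[...,2]>.015)&(P[...,2]<.023)]
print(cv2.minAreaRect(q[:,:2].astype(np.float32)),q.shape)
h=cv2.convexHull(q[:,:2].astype(np.float32))[:,0]; c=h.mean(0)
for a in range(0,180,5):
    n=np.array([np.cos(np.radians(a)),np.sin(np.radians(a))]); print(a,round(np.ptp(h@n)*1e3,1),end='; ')
box(.44,.56,.05,.13,.051,.06,'turq tip')
for b in((.41,.5,.18,.27,.064,.075,'large tip'),): box(*b)
box(.3,.42,.16,.3,.065,.085,'tipbox2 top')
box(.38,.5,.3,.47,.065,.085,'tipbox1 top')
E
```

```text
beaker 1918 circ [ 0.529  -0.0239] 0.025 med [ 0.5301 -0.0234  0.1539]
flaskbase 181 circ [ 0.5289 -0.0236] 0.0409 med [ 0.5589 -0.0099  0.0159]
peg 205 circ [ 0.564  -0.2639] 0.0111 med [ 0.5638 -0.2631  0.0856]
dry 270 circ [ 0.586  -0.3553] 0.0218 med [ 0.5825 -0.3481  0.0894]
med tip 306 circ [0.615  0.2105] 0.0122 med [0.6145 0.2098 0.0537]
med collar 411 circ [0.6141 0.21  ] 0.0215 med [0.6131 0.202  0.0198]
((0.6135938763618469, 0.20727209746837616), (0.03735519200563431, 0.042053066194057465), 79.72968292236328) (428, 3)
0 41.4; 5 40.7; 10 41.0; 15 41.2; 20 41.5; 25 41.8; 30 42.0; 35 41.8; 40 41.3; 45 40.7; 50 40.7; 55 40.8; 60 40.5; 65 40.0; 70 39.3; 75 38.4; 80 37.4; 85 38.2; 90 38.8; 95 39.2; 100 39.6; 105 40.5; 110 41.4; 115 41.9; 120 42.2; 125 42.1; 130 41.7; 135 41.1; 140 40.6; 145 40.0; 150 40.6; 155 41.2; 160 41.7; 165 42.0; 170 42.0; 175 41.8; turq tip 244 circ [0.5009 0.0912] 0.0117 med [0.5017 0.0905 0.0537]
large tip 491 circ [0.4556 0.2239] 0.0169 med [0.4561 0.2232 0.0666]
tipbox2 top 3373 circ [0.3361 0.2349] 0.0634 med [0.3392 0.2293 0.0733]
tipbox1 top 0 circ 0 0 med [nan nan nan]
  return _methods._mean(a, axis=axis, dtype=dtype,
  ret = um.true_divide(
```

Call:
{"fn": "servo_tool", "kwargs": {"moves": [{"jaw": 0.0854, "twist": 0, "xyz": [-0.0025, 0.003, 0.04]}, {"jaw": 0.0854, "twist": 0, "xyz": [0, 0, 0.05]}, {"jaw": 0.0854, "twist": 0, "xyz": [0, 0, 0.05]}, {"jaw": 0.0854, "twist": 0, "xyz": [0, 0, 0.04]}, {"jaw": 0.0854, "twist": 0, "xyz": [0, 0, 0.027]}, {"jaw": 0.07, "twist": 0, "xyz": [0, 0, 0]}, {"jaw": 0.045, "twist": 0, "xyz": [0, 0, 0]}, {"jaw": 0.045, "twist": 0, "xyz": [0, 0, 0]}, {"jaw": 0.045, "twist": 0, "xyz": [0, 0, 0]}, {"jaw": 0.045, "twist": 0, "xyz": [0, 0, 0]}]}}

```text
clock: 3.05
tcp_pos: [0.5312, -0.0245, 0.1165]
orientation: [3.139, -0.004, 0.358]
contact_force: [0.3, -1.5, 4.8]
width: 0.0485
finger_force: 62.2
```

Call:
{"fn": "servo_tool", "kwargs": {"moves": [{"jaw": 0.045, "twist": 0, "xyz": [0, 0, -0.01]}, {"jaw": 0.045, "twist": 0, "xyz": [0, 0, -0.03]}, {"jaw": 0.045, "twist": 0, "xyz": [0, 0, -0.04]}, {"jaw": 0.045, "twist": 0, "xyz": [0, 0, -0.03]}, {"jaw": 0.045, "twist": 0, "xyz": [0, 0, 0]}, {"jaw": 0.045, "twist": 0, "xyz": [0, 0, 0]}]}}

```text
clock: 3.65
tcp_pos: [0.53, -0.024, 0.2257]
orientation: [3.14, -0.002, 0.358]
contact_force: [-0.3, 0.4, -1.7]
width: 0.0478
finger_force: 61.8
```

```bash
python3 - <<'E'
from h import *
s=st(); d=grab('wrist');P=cloud(d); t=np.array(s['tcp_pos'])
def box(x0,x1,y0,y1,z0,z1,name):
    m=(P[...,0]>x0)&(P[...,0]<x1)&(P[...,1]>y0)&(P[...,1]<y1)&(P[...,2]>z0)&(P[...,2]<z1)
    q=P[m]
    if len(q)==0: print(name,'none');return
    c,r=cv2.minEnclosingCircle(q[:,:2].astype(np.float32)); print(name,len(q),'circ',np.round(c,4),round(r,4),'med',np.median(q,0).round(4))
for dz in(.03,.034,.038,.042): box(t[0]-.03,t[0]+.03,t[1]-.03,t[1]+.03,t[2]+dz-.002,t[2]+dz+.002,'base %.3f'%dz)
box(.48,.58,-.08,.04,.148,.153,'rim')
box(.52,.6,-.31,-.22,.083,.09,'peg')
cv2.imwrite('pics/w3.png',d['frame'])
E
```

```text
{'clock': 3.65, 'tcp_pos': [0.53, -0.024, 0.2257], 'orientation': [3.1404, -0.0024, 0.358], 'contact_force': [-0.2563, 0.3993, -1.6917], 'width': 0.0478, 'finger_force': 61.7908, 'joint_positions': [-0.1274, 0.1304, 1.8627, 0.0, 1.1458, 1.0853]}
base 0.030 668 circ [ 0.5396 -0.024 ] 0.0314 med [ 0.5499 -0.0185  0.2558]
base 0.034 816 circ [ 0.536 -0.025] 0.0315 med [ 0.5496 -0.0171  0.2601]
base 0.038 11447 circ [ 0.5347 -0.0237] 0.0302 med [ 0.5318 -0.0235  0.2631]
base 0.042 468 circ [ 0.5369 -0.026 ] 0.0327 med [ 0.5388 -0.0452  0.2663]
rim 255 circ [ 0.5355 -0.0201] 0.0162 med [ 0.5424 -0.0174  0.1497]
peg 339 circ [ 0.5636 -0.2631] 0.0117 med [ 0.564  -0.2623  0.0856]
```

View pics/w3.png

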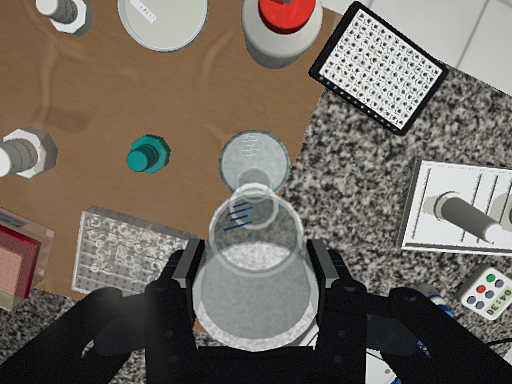

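The flask mouth is bare and the flask stands as before. The beaker is held upright, its base about (265,300) and the peg top at about (490,232). Now carrying it to the peg.

Call:
{"fn": "servo_tool", "kwargs": {"moves": [{"jaw": 0.045, "twist": 0, "xyz": [-0.005, 0.02, 0]}, {"jaw": 0.045, "twist": 0, "xyz": [-0.009, 0.04, 0]}, {"jaw": 0.045, "twist": 0, "xyz": [-0.009, 0.04, 0]}, {"jaw": 0.045, "twist": 0, "xyz": [-0.009, 0.04, 0]}, {"jaw": 0.045, "twist": 0, "xyz": [-0.009, 0.04, 0]}, {"jaw": 0.045, "twist": 0, "xyz": [-0.009, 0.04, 0]}, {"jaw": 0.045, "twist": 0, "xyz": [-0.003, 0.016, 0]}, {"jaw": 0.045, "twist": 0, "xyz": [0, 0, 0.03]}, {"jaw": 0.045, "twist": 0, "xyz": [0, 0, 0.02]}, {"jaw": 0.045, "twist": 0, "xyz": [0, 0, 0]}]}}

```text
clock: 4.7
tcp_pos: [0.5586, -0.2613, 0.1685]
orientation: [-3.132, 0.007, 0.358]
contact_force: [-0.5, 1.1, -0.6]
width: 0.0483
finger_force: 61.9
```

```bash
python3 - <<'E'
from h import *
s=st(); d=grab('wrist');cv2.imwrite('pics/w4.png',d['frame']);P=cloud(d); t=np.array(s['tcp_pos'])
m=(abs(P[...,2]-t[2]-.0375)<.002)&(abs(P[...,0]-t[0])<.04)&(abs(P[...,1]-t[1])<.04); print(np.median(P[m],0))
m=(abs(P[...,2]-.086)<.004)&(abs(P[...,0]-.563)<.03)&(abs(P[...,1]+.263)<.03); print(m.sum(),np.median(P[m],0))
E
```

```text
{'clock': 4.7, 'tcp_pos': [0.5586, -0.2613, 0.1685], 'orientation': [-3.1324, 0.0073, 0.3576], 'contact_force': [-0.5136, 1.1256, -0.6303], 'width': 0.0483, 'finger_force': 61.8786, 'joint_positions': [-0.5083, 0.3627, 1.6961, 0.0005, 1.0946, 0.7047]}
[ 0.56093962 -0.2608855   0.20589085]
282 [ 0.57038055 -0.26369782  0.08538395]
```

Call:
{"fn": "servo_tool", "kwargs": {"moves": [{"jaw": 0.045, "twist": 0, "xyz": [0.002, 0.003, 0.02]}, {"jaw": 0.045, "twist": 0, "xyz": [0, 0, 0.03]}, {"jaw": 0.045, "twist": 0, "xyz": [0, 0, 0.03]}, {"jaw": 0.045, "twist": 0, "xyz": [0, 0, 0.02]}, {"jaw": 0.045, "twist": 0, "xyz": [0, 0, 0.01]}, {"jaw": 0.045, "twist": 0, "xyz": [0, 0, 0]}, {"jaw": 0.045, "twist": 0, "xyz": [0, 0, 0]}]}}

```text
clock: 5.45
tcp_pos: [0.5665, -0.2661, 0.0656]
orientation: [3.14, -0.001, 0.358]
contact_force: [0.5, -0.1, -0.1]
width: 0.0479
finger_force: 61.9
```

Call:
{"fn": "servo_tool", "kwargs": {"moves": [{"jaw": 0.045, "twist": 0, "xyz": [-0.002, -0.003, 0.006]}, {"jaw": 0.045, "twist": 0, "xyz": [0, 0, 0.005]}, {"jaw": 0.045, "twist": 0, "xyz": [0, 0, 0.001]}, {"jaw": 0.045, "twist": 0, "xyz": [0, 0, 0]}]}}

```text
clock: 5.85
tcp_pos: [0.5625, -0.2638, 0.0525]
orientation: [3.141, -0.0, 0.358]
contact_force: [-1.0, -0.5, 0.8]
width: 0.0482
finger_force: 62.1
```

Call:
{"fn": "servo_tool", "kwargs": {"moves": [{"jaw": 0.045, "twist": 0, "xyz": [0, 0, 0.0015]}, {"jaw": 0.045, "twist": 0, "xyz": [0, 0, 0]}, {"jaw": 0.045, "twist": 0, "xyz": [0, 0, 0]}]}}

```text
clock: 6.15
tcp_pos: [0.5626, -0.2638, 0.0524]
orientation: [-3.141, 0.0, 0.358]
contact_force: [-4.0, 1.6, 7.7]
width: 0.0477
finger_force: 62.8
```

Call:
{"fn": "servo_tool", "kwargs": {"moves": [{"jaw": 0.052, "twist": 0, "xyz": [0, 0, 0]}, {"jaw": 0.06, "twist": 0, "xyz": [0, 0, 0]}, {"jaw": 0.068, "twist": 0, "xyz": [0, 0, 0]}, {"jaw": 0.068, "twist": 0, "xyz": [0, 0, 0]}, {"jaw": 0.068, "twist": 0, "xyz": [0, 0, -0.02]}, {"jaw": 0.068, "twist": 0, "xyz": [0, 0, -0.04]}, {"jaw": 0.068, "twist": 0, "xyz": [0, 0, -0.05]}, {"jaw": 0.068, "twist": 0, "xyz": [0, 0, -0.05]}, {"jaw": 0.068, "twist": 0, "xyz": [0, 0, 0]}]}}

```text
clock: 7.05
tcp_pos: [0.5679, -0.2667, 0.2204]
orientation: [3.128, -0.011, 0.358]
contact_force: [1.2, -0.4, 1.1]
width: 0.0684
finger_force: 0.0
```

```bash
python3 - <<'E'
from h import *
s=st(); d=grab('wrist');P=cloud(d)
m=(P[...,2]>.083)&(P[...,2]<.1)&(abs(P[...,0]-.563)<.04)&(abs(P[...,1]+.263)<.04); q=P[m];print(m.sum(),np.median(q,0),cv2.minEnclosingCircle(q[:,:2].astype(np.float32)))
A=np.c_[q[:,:2],np.ones(len(q))];k=(abs(q[:,2]-.09)<.003);print(np.linalg.lstsq(A[k],q[k,2],rcond=None)[0])
cv2.imwrite('pics/w5.png',d['frame'])
E
```

```text
{'clock': 7.05, 'tcp_pos': [0.5679, -0.2667, 0.2204], 'orientation': [3.1283, -0.0113, 0.358], 'contact_force': [1.1747, -0.3925, 1.0543], 'width': 0.0684, 'finger_force': 0.0, 'joint_positions': [-0.5084, 0.3121, 1.6516, 0.0, 1.1604, 0.7044]}
2416 [ 0.56354296 -0.26388957  0.0898939 ] ((0.5623176097869873, -0.26408663392066956), 0.025059498846530914)
[-0.00372764 -0.00205654  0.09144626]
```

View pics/w5.png

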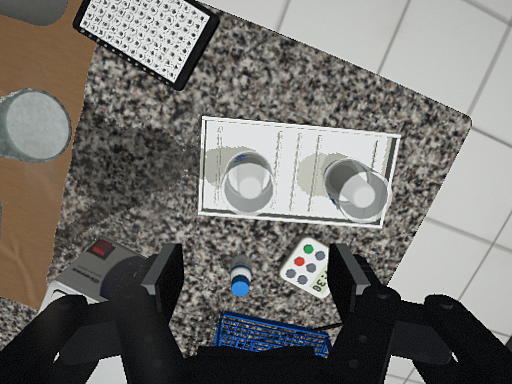

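The cover beaker hangs level on the peg: base at (247,183) in the picture, z = 0.0899, next to the dry beaker at (357,190). Going to the stopper.

Call:
{"fn": "servo_tool", "kwargs": {"moves": [{"jaw": 0.05, "twist": 0, "xyz": [0.011, -0.023, -0.02]}, {"jaw": 0.05, "twist": 0, "xyz": [0.021, -0.043, 0]}, {"jaw": 0.05, "twist": 0, "xyz": [0.021, -0.043, 0]}, {"jaw": 0.05, "twist": 0, "xyz": [0.021, -0.043, 0]}, {"jaw": 0.05, "twist": 0, "xyz": [0.021, -0.043, 0]}, {"jaw": 0.05, "twist": 0, "xyz": [0.021, -0.043, 0]}, {"jaw": 0.05, "twist": 0, "xyz": [0.021, -0.043, 0]}, {"jaw": 0.05, "twist": 0, "xyz": [0.021, -0.043, 0]}, {"jaw": 0.05, "twist": 0, "xyz": [0.021, -0.043, 0]}, {"jaw": 0.05, "twist": 0, "xyz": [0.021, -0.043, 0]}]}}

```text
clock: 8.1
tcp_pos: [0.6049, 0.192, 0.2284]
orientation: [-3.141, 0.004, 0.358]
contact_force: [1.0, 0.0, -0.5]
width: 0.0502
finger_force: 0.0
```

Call:
{"fn": "servo_tool", "kwargs": {"moves": [{"jaw": 0.05, "twist": 0.12, "xyz": [0.01, -0.02, 0]}, {"jaw": 0.05, "twist": 0.116, "xyz": [0, 0, 0]}, {"jaw": 0.05, "twist": 0, "xyz": [0, 0, 0.04]}, {"jaw": 0.05, "twist": 0, "xyz": [0, 0, 0.02]}, {"jaw": 0.05, "twist": 0, "xyz": [0, 0, 0]}, {"jaw": 0.05, "twist": 0, "xyz": [0, 0, 0]}]}}

```text
clock: 8.7
tcp_pos: [0.6076, 0.2123, 0.1692]
orientation: [3.141, 0.003, 0.122]
contact_force: [-0.1, 0.1, 0.8]
width: 0.0497
finger_force: 0.0
```

```bash
python3 - <<'E'
from h import *
s=st(); d=grab('wrist');P=cloud(d); cv2.imwrite('pics/w6.png',d['frame'])
for lo,hi in((.0515,.056),(.0175,.022),(-.01,.003)):
    m=(P[...,2]>lo)&(P[...,2]<hi)&(abs(P[...,0]-.614)<.03)&(abs(P[...,1]-.21)<.03); q=P[m][:,:2].astype(np.float32)
    print(lo,m.sum(),cv2.minEnclosingCircle(q),np.median(P[m],0))
    if lo==.0175:
        for r in(.0,):
            c=np.array(cv2.minEnclosingCircle(q)[0]); h=cv2.convexHull(q)[:,0]-c
            a=np.degrees(np.arctan2(h[:,1],h[:,0])); o=np.argsort(a); rr=np.hypot(*h.T)
            for i in o: print(round(float(a[i])),round(float(rr[i])*1e3,1),end='; ')
E
```

```text
{'clock': 8.7, 'tcp_pos': [0.6076, 0.2123, 0.1692], 'orientation': [3.1412, 0.0031, 0.1218], 'contact_force': [-0.0582, 0.0621, 0.7776], 'width': 0.0497, 'finger_force': 0.0, 'joint_positions': [0.2685, 0.4057, 1.6344, 0.0, 1.1047, 1.7175]}
0.0515 569 ((0.6142610907554626, 0.2107304185628891), 0.01165572926402092) [0.61470779 0.21088452 0.0538137 ]
0.0175 711 ((0.6140013933181763, 0.21066297590732574), 0.021574577316641808) [0.6221202  0.21331097 0.01987474]
-148 20.5; -144 20.2; -141 20.0; -133 19.7; -126 19.6; -103 21.1; -96 20.4; -69 20.3; -60 21.5; -56 21.0; -45 20.2; -14 21.4; -9 20.9; 9 20.0; 26 21.0; 31 21.2; 61 20.1; 68 20.6; 72 21.0; 76 21.5; 88 20.3; 123 21.5; 126 21.1; 158 20.7; 167 20.9; -0.01 2025 ((0.6141661405563354, 0.20950108766555786), 0.04197463393211365) [0.62410177 0.21045771 0.00065855]
```

Call:
{"fn": "servo_tool", "kwargs": {"moves": [{"jaw": 0.05, "twist": 0, "xyz": [0.006, 0.002, 0.03]}, {"jaw": 0.05, "twist": 0, "xyz": [0, 0, 0.05]}, {"jaw": 0.05, "twist": 0, "xyz": [0, 0, 0.04]}, {"jaw": 0.045, "twist": 0, "xyz": [0, 0, 0.013]}, {"jaw": 0.035, "twist": 0, "xyz": [0, 0, 0]}, {"jaw": 0.028, "twist": 0, "xyz": [0, 0, 0]}, {"jaw": 0.024, "twist": 0, "xyz": [0, 0, 0]}, {"jaw": 0.023, "twist": 0, "xyz": [0, 0, 0]}, {"jaw": 0.023, "twist": 0, "xyz": [0, 0, 0]}]}}

```text
clock: 9.65
tcp_pos: [0.6176, 0.2117, 0.0409]
orientation: [-3.141, -0.006, 0.122]
contact_force: [1.5, -2.0, 5.1]
width: 0.0233
finger_force: 4.6
```

Call:
{"fn": "servo_tool", "kwargs": {"moves": [{"jaw": 0.0222, "twist": 0, "xyz": [0, 0, 0]}, {"jaw": 0.0222, "twist": 0, "xyz": [0, 0, 0]}]}}

```text
clock: 9.85
tcp_pos: [0.6176, 0.2117, 0.0409]
orientation: [-3.141, -0.006, 0.122]
contact_force: [0.0, -1.2, 7.4]
width: 0.0227
finger_force: 14.3
```

Call:
{"fn": "servo_tool", "kwargs": {"moves": [{"jaw": 0.0214, "twist": 0, "xyz": [0, 0, 0]}, {"jaw": 0.0214, "twist": 0, "xyz": [0, 0, 0]}]}}

```text
clock: 10.05
tcp_pos: [0.6176, 0.2117, 0.041]
orientation: [-3.141, -0.006, 0.122]
contact_force: [1.1, -2.1, 7.6]
width: 0.022
finger_force: 25.7
```

The grip is compliant at about 13 N/mm, so light grips are possible. I'll tip the stopper towards −x, pivoting on the head's edge.

Call:
{"fn": "servo_tool", "kwargs": {"moves": [{"jaw": 0.0227, "twist": 0, "xyz": [0, 0, 0]}, {"jaw": 0.0227, "twist": 0, "xyz": [-0.004, 0, -0.002]}, {"jaw": 0.0227, "twist": 0, "xyz": [-0.004, 0, -0.001]}, {"jaw": 0.0227, "twist": 0, "xyz": [-0.004, 0, -0.001]}, {"jaw": 0.0227, "twist": 0, "xyz": [-0.006, 0, 0]}, {"jaw": 0.0227, "twist": 0, "xyz": [-0.006, 0, 0]}, {"jaw": 0.0227, "twist": 0, "xyz": [0, 0, 0]}]}}

```text
clock: 10.75
tcp_pos: [0.5906, 0.2086, 0.0432]
orientation: [-3.141, -0.001, 0.122]
contact_force: [-0.1, -0.2, 7.0]
width: 0.0227
finger_force: 12.1
```

```bash
python3 - <<'E'
from h import *
st()
d=grab('wrist'); e=grab('side')
x=np.hstack([cv2.resize(d['frame'][150:384,120:400],(400,334)),cv2.resize(e['frame'][180:280,150:270],(400,334))])
cv2.imwrite('pics/w7.png',x)
E
```

```text
{'clock': 10.75, 'tcp_pos': [0.5906, 0.2086, 0.0432], 'orientation': [-3.1413, -0.0005, 0.1219], 'contact_force': [-0.0569, -0.2291, 6.9955], 'width': 0.0227, 'finger_force': 12.0773, 'joint_positions': [0.2699, 0.5369, 1.7362, 0.0003, 0.8679, 1.7187]}
```

View pics/w7.png

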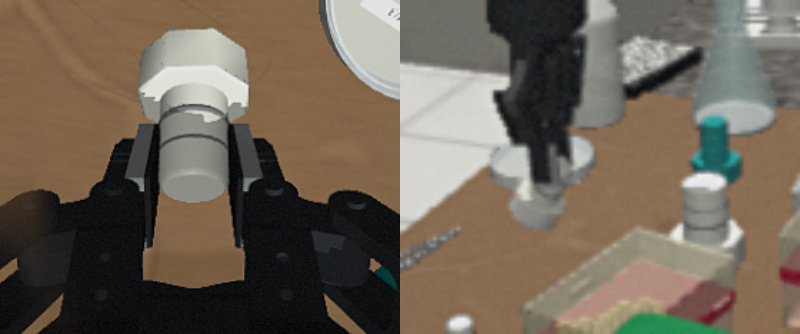

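It's working: in the left crop the stopper has pivoted about 30–35° in the pads, head behind at (192,75) and plug tip at (195,188). Continuing the arc to level.

Call:
{"fn": "servo_tool", "kwargs": {"moves": [{"jaw": 0.0227, "twist": 0, "xyz": [-0.005, 0, 0.001]}, {"jaw": 0.0227, "twist": 0, "xyz": [-0.005, 0, 0.002]}, {"jaw": 0.0227, "twist": 0, "xyz": [-0.005, 0, 0.003]}, {"jaw": 0.0227, "twist": 0, "xyz": [-0.005, 0, 0.003]}, {"jaw": 0.0227, "twist": 0, "xyz": [-0.005, 0, 0.004]}, {"jaw": 0.0227, "twist": 0, "xyz": [-0.004, 0, 0.004]}, {"jaw": 0.0227, "twist": 0, "xyz": [-0.003, 0, 0.005]}, {"jaw": 0.0227, "twist": 0, "xyz": [-0.002, 0, 0.004]}, {"jaw": 0.0227, "twist": 0, "xyz": [0, 0, 0]}]}}

```text
clock: 11.75
tcp_pos: [0.5545, 0.2038, 0.0157]
orientation: [3.141, 0.005, 0.122]
contact_force: [-3.2, -1.5, 6.8]
width: 0.0231
finger_force: 23.9
```

```bash
python3 - <<'E'
from h import *
st()
d=grab('wrist'); P=cloud(d)
m=(P[...,2]>.006)&(P[...,2]<.06)&(P[...,0]>.54)&(P[...,0]<.66)&(P[...,1]>.185)&(P[...,1]<.235)&(d['frame'].min(-1)>90)
q=P[m]; c,s=np.cos(.122),np.sin(.122)
u=q[:,0]*c+q[:,1]*s
for a in np.arange(.55,.68,.005):
    k=(u>a)&(u<a+.005)
    if k.sum()>10: print(round(a,3),k.sum(),'ztop',np.percentile(q[k,2],97).round(4),'z5',np.percentile(q[k,2],5).round(4))
E
```

```text
{'clock': 11.75, 'tcp_pos': [0.5545, 0.2038, 0.0157], 'orientation': [3.141, 0.0052, 0.122], 'contact_force': [-3.2095, -1.4747, 6.8042], 'width': 0.0231, 'finger_force': 23.918, 'joint_positions': [0.2785, 0.5296, 1.824, 0.0003, 0.7932, 1.7271]}
0.56 191 ztop 0.0309 z5 0.0242
0.565 418 ztop 0.0314 z5 0.0244
0.57 354 ztop 0.0311 z5 0.025
0.575 445 ztop 0.0316 z5 0.0249
0.58 391 ztop 0.0532 z5 0.0257
0.585 475 ztop 0.0535 z5 0.0258
0.59 110 ztop 0.039 z5 0.0295
0.595 886 ztop 0.0408 z5 0.0297
0.6 1054 ztop 0.041 z5 0.0298
0.605 1105 ztop 0.0411 z5 0.0298
0.61 1464 ztop 0.0411 z5 0.0292
0.615 1451 ztop 0.0363 z5 0.0084
```

It is level: head top at z = 0.041, plug top at 0.031, outer face at u ≈ 0.6155. Next I'll release, slide back along the axis and take the head by its outermost 5 mm, so that it can swing plug-down in a light grip.

Call:
{"fn": "servo_tool", "kwargs": {"moves": [{"jaw": 0.026, "twist": 0, "xyz": [0, 0, 0]}, {"jaw": 0.035, "twist": 0, "xyz": [0, 0, 0]}, {"jaw": 0.055, "twist": 0, "xyz": [0, 0, 0]}, {"jaw": 0.055, "twist": 0, "xyz": [0, 0, 0]}, {"jaw": 0.055, "twist": 0, "xyz": [0.02, 0, 0.003]}, {"jaw": 0.055, "twist": 0, "xyz": [0.02, 0, 0.002]}, {"jaw": 0.055, "twist": 0, "xyz": [0.006, 0, 0]}, {"jaw": 0.055, "twist": 0, "xyz": [0, 0, 0]}, {"jaw": 0.055, "twist": 0, "xyz": [0, 0, 0]}]}}

```text
clock: 12.7
tcp_pos: [0.6017, 0.2097, 0.0103]
orientation: [3.141, 0.002, 0.122]
contact_force: [-0.2, 0.1, 0.3]
width: 0.0555
finger_force: 0.0
```

```bash
cat > lie.py <<'E'
from h import *
s=st(); t=s['tcp_pos']; y=s['orientation'][2]
d=grab('wrist'); P=cloud(d)
m=(P[...,2]>.006)&(P[...,2]<.06)&(abs(P[...,0]-.59)<.06)&(abs(P[...,1]-.207)<.035)&(d['frame'].min(-1)>90)
q=P[m]; c,s=np.cos(y),np.sin(y)
u=q[:,0]*c+q[:,1]*s; w=-q[:,0]*s+q[:,1]*c
print('tcp u,w',t[0]*c+t[1]*s,-t[0]*s+t[1]*c)
k=q[:,2]>.037; k&=q[:,2]<.044; print('headtop u',np.percentile(u[k],[1,50,99]),'w',np.percentile(w[k],[1,50,99]),np.median(q[k],0))
k=(u<np.percentile(u[k],1)-.004)&(q[:,2]<.035); print('plug u',np.percentile(u[k],[1,99]),'w',np.percentile(w[k],[1,50,99]),'z',np.percentile(q[k,2],97))
p=cv2.minAreaRect(np.c_[u,w].astype(np.float32)[k]); print(p)
E
python3 lie.py
```

```text
{'clock': 12.7, 'tcp_pos': [0.6017, 0.2097, 0.0103], 'orientation': [3.1414, 0.0019, 0.1218], 'contact_force': [-0.2444, 0.1468, 0.25], 'width': 0.0555, 'finger_force': 0.0, 'joint_positions': [0.2669, 0.604, 1.7106, 0.0002, 0.8289, 1.7158]}
tcp u,w 0.6227129520006877 0.1350250845847682
headtop u [0.59776802 0.60801173 0.61691851] w [0.12337082 0.13430472 0.14513363] [0.58724095 0.20725978 0.03958079]
plug u [0.57886005 0.59068849] w [0.1242677  0.13564527 0.14707706] z 0.03285975606994898
((0.5839409232139587, 0.13509616255760193), (0.023819660767912865, 0.01450459472835064), 83.92170715332031)
```

Call:
{"fn": "servo_tool", "kwargs": {"moves": [{"jaw": 0.046, "twist": 0, "xyz": [0, 0, 0]}, {"jaw": 0.042, "twist": 0, "xyz": [0, 0, 0]}, {"jaw": 0.04, "twist": 0, "xyz": [0, 0, 0]}, {"jaw": 0.0385, "twist": 0, "xyz": [0, 0, 0]}, {"jaw": 0.038, "twist": 0, "xyz": [0, 0, 0]}, {"jaw": 0.038, "twist": 0, "xyz": [0, 0, 0]}]}}

```text
clock: 13.35
tcp_pos: [0.6029, 0.2099, 0.0111]
orientation: [-3.142, -0.0, 0.122]
contact_force: [-0.5, -0.2, 2.9]
width: 0.0385
finger_force: 30.2
```

Call:
{"fn": "servo_tool", "kwargs": {"moves": [{"jaw": 0.038, "twist": 0, "xyz": [0, 0, -0.008]}, {"jaw": 0.038, "twist": 0, "xyz": [0, 0, -0.014]}, {"jaw": 0.038, "twist": 0, "xyz": [0, 0, -0.014]}, {"jaw": 0.038, "twist": 0, "xyz": [0, 0, 0]}, {"jaw": 0.0387, "twist": 0, "xyz": [0, 0, 0]}, {"jaw": 0.0387, "twist": 0, "xyz": [0, 0, 0]}]}}

```text
clock: 13.95
tcp_pos: [0.6026, 0.2098, 0.0467]
orientation: [3.142, 0.0, 0.122]
contact_force: [0.4, -0.3, -0.4]
width: 0.0388
finger_force: 25.8
```

```bash
cat > held.py <<'E'
from h import *
s=st(); t=np.array(s['tcp_pos']); y=s['orientation'][2]
d=grab('wrist'); P=cloud(d); c,sn=np.cos(y),np.sin(y)
D=P-t; u=D[...,0]*c+D[...,1]*sn; w=-D[...,0]*sn+D[...,1]*c; z=P[...,2]
hs=cv2.cvtColor(d['frame'],cv2.COLOR_BGR2HSV)
m=(abs(w)<.007)&(abs(u)<.08)&(z>.005)&(d['frame'].min(-1)>80)&(hs[...,1]<60)
for a in np.arange(-.07,.05,.005):
    k=m&(u>a)&(u<a+.005)
    if k.sum()>8: print('u%.3f'%a,k.sum(),np.percentile(z[k],[5,50,95]).round(4))
E
python3 held.py
```

```text
{'clock': 13.95, 'tcp_pos': [0.6026, 0.2098, 0.0467], 'orientation': [3.1415, 0.0004, 0.1218], 'contact_force': [0.4468, -0.279, -0.4405], 'width': 0.0388, 'finger_force': 25.8188, 'joint_positions': [0.2668, 0.5501, 1.7051, -0.0, 0.8868, 1.7158]}
u-0.045 27 [0.0649 0.0662 0.0674]
u-0.040 240 [0.0653 0.0672 0.0685]
u-0.035 86 [0.0661 0.0673 0.0682]
u-0.030 45 [0.0743 0.0753 0.0758]
u-0.025 300 [0.0746 0.0755 0.0763]
u-0.020 319 [0.0746 0.0754 0.0762]
u-0.015 322 [0.0745 0.0755 0.0763]
u-0.010 1556 [0.0406 0.0625 0.0755]
```

Held level, axis at z = 0.0555. Loosening gradually.

Call:
{"fn": "servo_tool", "kwargs": {"moves": [{"jaw": 0.0392, "twist": 0, "xyz": [0, 0, 0]}, {"jaw": 0.0395, "twist": 0, "xyz": [0, 0, 0]}, {"jaw": 0.0395, "twist": 0, "xyz": [0, 0, 0]}]}}

```text
clock: 14.3
tcp_pos: [0.6026, 0.2098, 0.0464]
orientation: [3.142, 0.001, 0.122]
contact_force: [0.2, 0.1, -0.8]
width: 0.0397
finger_force: 9.8
```

Call:
{"fn": "servo_tool", "kwargs": {"moves": [{"jaw": 0.0398, "twist": 0, "xyz": [0, 0, 0]}, {"jaw": 0.0398, "twist": 0, "xyz": [0, 0, 0]}, {"jaw": 0.0398, "twist": 0, "xyz": [0, 0, 0]}]}}

```text
clock: 14.6
tcp_pos: [0.6028, 0.2099, 0.0468]
orientation: [3.142, 0.0, 0.122]
contact_force: [-0.3, -0.0, -0.7]
width: 0.0397
finger_force: 3.9
```

```bash
python3 held.py
```

```text
{'clock': 14.6, 'tcp_pos': [0.6028, 0.2099, 0.0468], 'orientation': [3.1416, 0.0, 0.1218], 'contact_force': [-0.31, -0.0349, -0.7244], 'width': 0.0397, 'finger_force': 3.8624, 'joint_positions': [0.2668, 0.5503, 1.7046, 0.0, 0.8867, 1.7158]}
u-0.045 19 [0.0653 0.0662 0.0675]
u-0.040 237 [0.0657 0.0675 0.0686]
u-0.035 67 [0.0667 0.0676 0.0686]
u-0.030 64 [0.0743 0.075  0.0757]
u-0.025 310 [0.0748 0.0756 0.0765]
u-0.020 315 [0.0748 0.0757 0.0765]
u-0.015 319 [0.0748 0.0756 0.0765]
u-0.010 1556 [0.0409 0.0627 0.0759]
```

Still level at 3.9 N. I'll go on in 0.1 mm steps.

Call:
{"fn": "servo_tool", "kwargs": {"moves": [{"jaw": 0.0399, "twist": 0, "xyz": [0, 0, 0]}, {"jaw": 0.0399, "twist": 0, "xyz": [0, 0, 0]}]}}

```text
clock: 14.85
tcp_pos: [0.6029, 0.2099, 0.0468]
orientation: [-3.142, -0.0, 0.122]
contact_force: [-0.2, -0.1, -1.4]
width: 0.0397
finger_force: 1.9
```

```bash
python3 held.py | tail -9
```

```text
{'clock': 14.85, 'tcp_pos': [0.6029, 0.2099, 0.0468], 'orientation': [-3.1416, -0.0, 0.1218], 'contact_force': [-0.1999, -0.1342, -1.4483], 'width': 0.0397, 'finger_force': 1.9125, 'joint_positions': [0.2668, 0.5503, 1.7046, 0.0, 0.8867, 1.7158]}
u-0.045 14 [0.0651 0.0667 0.0673]
u-0.040 243 [0.0658 0.0676 0.0687]
u-0.035 64 [0.0666 0.0676 0.0685]
u-0.030 72 [0.0743 0.0753 0.076 ]
u-0.025 294 [0.0749 0.0757 0.0765]
u-0.020 316 [0.0749 0.0757 0.0765]
u-0.015 336 [0.0749 0.0757 0.0766]
u-0.010 1548 [0.0412 0.0628 0.0758]
```

Call:
{"fn": "servo_tool", "kwargs": {"moves": [{"jaw": 0.03998, "twist": 0, "xyz": [0, 0, 0]}, {"jaw": 0.03998, "twist": 0, "xyz": [0, 0, 0]}]}}

```text
clock: 15.1
tcp_pos: [0.603, 0.2099, 0.0469]
orientation: [-3.142, -0.0, 0.122]
contact_force: [0.4, 0.4, 0.7]
width: 0.04
finger_force: 0.2
```

```bash
python3 held.py | tail -9
```

```text
{'clock': 15.1, 'tcp_pos': [0.603, 0.2099, 0.0469], 'orientation': [-3.1416, -0.0003, 0.1218], 'contact_force': [0.4256, 0.3771, 0.7309], 'width': 0.04, 'finger_force': 0.1557, 'joint_positions': [0.2668, 0.5502, 1.7045, -0.0, 0.8866, 1.7158]}
u-0.025 83 [0.0591 0.0601 0.0609]
u-0.020 408 [0.0563 0.0584 0.0605]
u-0.015 379 [0.0527 0.055  0.0568]
u-0.010 367 [0.0493 0.0512 0.0533]
u-0.005 374 [0.0453 0.0476 0.0497]
u0.000 342 [0.0417 0.0438 0.0458]
u0.005 348 [0.038  0.0402 0.0423]
u0.010 57 [0.0367 0.0381 0.0397]
```

It dropped until the tip touched the bench. The outer face slopes −0.73 in u, so the plug points about 54° below level. I'll tighten lightly and swing the head over the tip.

Call:
{"fn": "servo_tool", "kwargs": {"moves": [{"jaw": 0.0396, "twist": 0, "xyz": [0, 0, 0]}, {"jaw": 0.0396, "twist": 0, "xyz": [0, 0, 0]}, {"jaw": 0.0396, "twist": 0, "xyz": [-0.004, 0, -0.001]}, {"jaw": 0.0396, "twist": 0, "xyz": [-0.004, 0, -0.001]}, {"jaw": 0.0396, "twist": 0, "xyz": [-0.004, 0, -0.001]}, {"jaw": 0.0396, "twist": 0, "xyz": [-0.004, 0, -0.001]}, {"jaw": 0.0396, "twist": 0, "xyz": [0, 0, 0]}]}}

```text
clock: 15.85
tcp_pos: [0.5857, 0.2077, 0.0505]
orientation: [3.141, 0.002, 0.122]
contact_force: [-0.7, 0.4, -0.8]
width: 0.0396
finger_force: 3.4
```

```bash
python3 held.py
```

```text
{'clock': 15.85, 'tcp_pos': [0.5857, 0.2077, 0.0505], 'orientation': [3.1414, 0.0017, 0.122], 'contact_force': [-0.6989, 0.3604, -0.8221], 'width': 0.0396, 'finger_force': 3.4273, 'joint_positions': [0.2708, 0.5194, 1.7454, 0.0001, 0.8784, 1.7196]}
u-0.025 202 [0.0592 0.0602 0.0612]
u-0.020 327 [0.0574 0.0588 0.0603]
u-0.015 317 [0.0554 0.0569 0.0584]
u-0.010 332 [0.0533 0.0549 0.0565]
u-0.005 318 [0.0515 0.0528 0.0542]
u0.000 328 [0.0493 0.0509 0.0523]
u0.005 322 [0.0471 0.0488 0.0502]
u0.010 252 [0.0447 0.047  0.0482]
```

Call:
{"fn": "servo_tool", "kwargs": {"moves": [{"jaw": 0.0396, "twist": 0, "xyz": [-0.004, 0, -0.0005]}, {"jaw": 0.0396, "twist": 0, "xyz": [-0.004, 0, 0]}, {"jaw": 0.0396, "twist": 0, "xyz": [-0.004, 0, 0]}, {"jaw": 0.0396, "twist": 0, "xyz": [-0.004, 0, 0]}, {"jaw": 0.0396, "twist": 0, "xyz": [-0.004, 0, 0.0005]}, {"jaw": 0.0396, "twist": 0, "xyz": [0, 0, 0]}]}}

```text
clock: 16.5
tcp_pos: [0.5662, 0.2054, 0.0505]
orientation: [3.141, 0.001, 0.122]
contact_force: [-0.3, 0.3, -0.8]
width: 0.0397
finger_force: 3.4
```

```bash
python3 held.py
```

```text
{'clock': 16.5, 'tcp_pos': [0.5662, 0.2054, 0.0505], 'orientation': [3.1415, 0.0011, 0.1219], 'contact_force': [-0.3284, 0.3093, -0.7557], 'width': 0.0397, 'finger_force': 3.4232, 'joint_positions': [0.2756, 0.4896, 1.7937, 0.0, 0.8594, 1.7245]}
u-0.025 201 [0.0591 0.0602 0.0614]
u-0.020 327 [0.0573 0.0589 0.0604]
u-0.015 320 [0.0554 0.0568 0.0583]
u-0.010 323 [0.0535 0.0548 0.0563]
u-0.005 328 [0.0513 0.0528 0.0543]
u0.000 326 [0.0492 0.0507 0.0522]
u0.005 318 [0.0472 0.0487 0.0502]
u0.010 253 [0.045  0.047  0.0483]
```

Call:
{"fn": "servo_tool", "kwargs": {"moves": [{"jaw": 0.0396, "twist": 0, "xyz": [-0.003, 0, 0.001]}, {"jaw": 0.0396, "twist": 0, "xyz": [-0.004, 0, 0.0005]}, {"jaw": 0.0396, "twist": 0, "xyz": [-0.004, 0, 0]}, {"jaw": 0.0396, "twist": 0, "xyz": [-0.004, 0, 0]}, {"jaw": 0.0396, "twist": 0, "xyz": [0, 0, 0]}]}}

```text
clock: 17.05
tcp_pos: [0.5517, 0.2037, 0.0497]
orientation: [-3.142, 0.0, 0.122]
contact_force: [0.8, 0.7, 4.2]
width: 0.0396
finger_force: 5.9
```

```bash
python3 held.py
```

```text
{'clock': 17.05, 'tcp_pos': [0.5517, 0.2037, 0.0497], 'orientation': [-3.1415, 0.0002, 0.1219], 'contact_force': [0.8177, 0.6907, 4.1805], 'width': 0.0396, 'finger_force': 5.9199, 'joint_positions': [0.2796, 0.4687, 1.8294, 0.0001, 0.8437, 1.7284]}
u-0.025 209 [0.0553 0.0562 0.0572]
u-0.020 270 [0.0549 0.0559 0.0568]
u-0.015 279 [0.0542 0.0552 0.0563]
u-0.010 271 [0.0537 0.0547 0.0556]
u-0.005 292 [0.0531 0.054  0.0551]
u0.000 285 [0.0525 0.0535 0.0545]
u0.005 293 [0.052  0.0531 0.054 ]
u0.010 506 [0.0374 0.0518 0.0534]
u0.015 36 [0.0499 0.0512 0.0522]
```

Only 7° of tilt left. A little further, then release it to stand on its tip and grip it centred.

Call:
{"fn": "servo_tool", "kwargs": {"moves": [{"jaw": 0.0396, "twist": 0, "xyz": [-0.003, 0, 0]}, {"jaw": 0.0396, "twist": 0, "xyz": [-0.003, 0, 0]}, {"jaw": 0.0396, "twist": 0, "xyz": [0, 0, 0]}]}}

```text
clock: 17.4
tcp_pos: [0.5457, 0.2028, 0.049]
orientation: [3.142, 0.001, 0.122]
contact_force: [1.5, 0.4, 1.9]
width: 0.0395
finger_force: 6.2
```

```bash
python3 held.py
```

```text
{'clock': 17.4, 'tcp_pos': [0.5457, 0.2028, 0.049], 'orientation': [3.1415, 0.0007, 0.1219], 'contact_force': [1.5179, 0.4116, 1.8934], 'width': 0.0395, 'finger_force': 6.1614, 'joint_positions': [0.2811, 0.4608, 1.8437, 0.0001, 0.8377, 1.73]}
u-0.025 174 [0.0529 0.0538 0.0545]
u-0.020 240 [0.053  0.0538 0.0547]
u-0.015 265 [0.053  0.0538 0.0547]
u-0.010 255 [0.053  0.0539 0.0547]
u-0.005 268 [0.053  0.0538 0.0546]
u0.000 283 [0.0529 0.0539 0.0548]
u0.005 371 [0.0073 0.0537 0.0548]
u0.010 358 [0.0462 0.0538 0.0549]
u0.015 364 [0.037  0.0455 0.0531]
```

Vertical: outer face flat at z = 0.0539, standing on the tip. Regripping the head deeper and centred.

Call:
{"fn": "servo_tool", "kwargs": {"moves": [{"jaw": 0.0405, "twist": 0, "xyz": [0, 0, 0]}, {"jaw": 0.0445, "twist": 0, "xyz": [0, 0, 0]}, {"jaw": 0.0445, "twist": 0, "xyz": [-0.003, 0, 0.004]}, {"jaw": 0.0445, "twist": 0, "xyz": [-0.0025, 0, 0.004]}, {"jaw": 0.0445, "twist": 0, "xyz": [0, 0, 0.003]}, {"jaw": 0.0445, "twist": 0, "xyz": [0, 0, 0]}]}}

```text
clock: 18.05
tcp_pos: [0.5399, 0.202, 0.0373]
orientation: [3.141, 0.002, 0.122]
contact_force: [0.1, 0.5, -0.7]
width: 0.0444
finger_force: 0.0
```

```bash
python3 held.py
```

```text
{'clock': 18.05, 'tcp_pos': [0.5399, 0.202, 0.0373], 'orientation': [3.1413, 0.0018, 0.1219], 'contact_force': [0.1209, 0.4703, -0.6852], 'width': 0.0444, 'finger_force': 0.0, 'joint_positions': [0.2826, 0.4715, 1.8589, -0.0, 0.813, 1.7315]}
u-0.020 168 [0.0528 0.0538 0.0547]
u-0.015 293 [0.053  0.0539 0.0548]
u-0.010 299 [0.053  0.0538 0.0547]
u-0.005 301 [0.0529 0.0539 0.0546]
u0.000 327 [0.0528 0.0538 0.0547]
u0.005 323 [0.053  0.0538 0.0547]
u0.010 436 [0.0067 0.0537 0.0548]
u0.015 351 [0.053 0.054 0.055]
u0.020 566 [0.0366 0.0471 0.0541]
```

Call:
{"fn": "servo_tool", "kwargs": {"moves": [{"jaw": 0.04, "twist": 0, "xyz": [0, 0, 0]}, {"jaw": 0.037, "twist": 0, "xyz": [0, 0, 0]}, {"jaw": 0.036, "twist": 0, "xyz": [0, 0, 0]}, {"jaw": 0.036, "twist": 0, "xyz": [0, 0, 0]}, {"jaw": 0.036, "twist": 0, "xyz": [0, 0, -0.01]}, {"jaw": 0.036, "twist": 0, "xyz": [0, 0, -0.04]}, {"jaw": 0.036, "twist": 0, "xyz": [0, 0, -0.05]}, {"jaw": 0.036, "twist": 0, "xyz": [0, 0, -0.05]}, {"jaw": 0.036, "twist": 0, "xyz": [0, 0, -0.04]}, {"jaw": 0.036, "twist": 0, "xyz": [0, 0, 0]}]}}

```text
clock: 19.1
tcp_pos: [0.5456, 0.2037, 0.2371]
orientation: [-3.139, -0.015, 0.122]
contact_force: [0.7, 0.0, 0.4]
width: 0.0387
finger_force: 60.4
```

Call:
{"fn": "servo_tool", "kwargs": {"moves": [{"jaw": 0.036, "twist": 0, "xyz": [-0.01, 0.025, 0]}, {"jaw": 0.036, "twist": 0, "xyz": [-0.016, 0.04, 0]}, {"jaw": 0.036, "twist": 0, "xyz": [-0.017, 0.04, 0]}, {"jaw": 0.036, "twist": 0, "xyz": [-0.017, 0.04, 0]}, {"jaw": 0.036, "twist": 0, "xyz": [-0.016, 0.04, 0]}, {"jaw": 0.036, "twist": 0, "xyz": [-0.016, 0.037, 0]}, {"jaw": 0.036, "twist": 0, "xyz": [0, 0, 0]}, {"jaw": 0.036, "twist": 0, "xyz": [0, 0, 0]}]}}

```text
clock: 19.9
tcp_pos: [0.4757, -0.0297, 0.2278]
orientation: [-3.141, 0.001, 0.119]
contact_force: [-0.0, 1.3, -0.9]
width: 0.0383
finger_force: 60.5
```

```bash
cat > mouth.py <<'E'
from h import *
s=st(); t=np.array(s['tcp_pos']); y=s['orientation'][2]
d=grab('wrist'); P=cloud(d); z=P[...,2]; cv2.imwrite('pics/m.png',d['frame'])
def fit(q):
    A=np.c_[2*q[:,:2],np.ones(len(q))]; x=np.linalg.lstsq(A,(q[:,:2]**2).sum(1),rcond=None)[0]; return x[:2],np.sqrt(x[2]+x[:2]@x[:2])
near=(abs(P[...,0]-.529)<.05)&(abs(P[...,1]+.024)<.05)
for lo,hi in((.144,.148),(.148,.1515),(.1515,.155)):
    m=near&(z>lo)&(z<hi); q=P[m]
    if len(q)>20: print(lo,len(q),'fit',*fit(q),'circ',cv2.minEnclosingCircle(q[:,:2].astype(np.float32)))
m=near&(z>.004)&(z<.02); q=P[m]
if len(q)>20: print('base',len(q),fit(q),cv2.minEnclosingCircle(q[:,:2].astype(np.float32)))
c,sn=np.cos(y),np.sin(y); D=P-t; u=D[...,0]*c+D[...,1]*sn; w=-D[...,0]*sn+D[...,1]*c
m=(abs(u)<.03)&(abs(w)<.022)&(abs(D[...,2]-.0165)<.006)&(d['frame'].min(-1)>90); 
print('head',m.sum(),'z-tcp',np.median(D[m][:,2]),'u',np.percentile(u[m],[1,50,99]),'w',np.percentile(w[m],[1,50,99]))
A=np.c_[u[m],w[m],np.ones(m.sum())];print('slope',np.linalg.lstsq(A,D[m][:,2],rcond=None)[0])
E
python3 mouth.py
```

```text
{'clock': 19.9, 'tcp_pos': [0.4757, -0.0297, 0.2278], 'orientation': [-3.1407, 0.0008, 0.1191], 'contact_force': [-0.0049, 1.2937, -0.9272], 'width': 0.0383, 'finger_force': 60.5066, 'joint_positions': [-0.1543, 0.0223, 1.9748, 0.0007, 1.1454, 1.2971]}
0.144 102 fit [ 0.52963154 -0.0235882 ] 0.015320732798632 circ ((0.5281725525856018, -0.02381630428135395), 0.018505342304706573)
0.148 929 fit [ 0.52853409 -0.02387162] 0.016020083094272823 circ ((0.52835613489151, -0.023865628987550735), 0.01839722879230976)
base 749 (array([ 0.53950345, -0.02142738]), np.float64(0.02572487788094487)) ((0.5286282300949097, -0.023886404931545258), 0.040873367339372635)
head 5857 z-tcp 0.01521129422966297 u [-0.01813055  0.00237507  0.02017601] w [-0.01856458 -0.00034622  0.01846287]
slope [-0.01402933  0.00236548  0.01517487]
```

View pics/m.png

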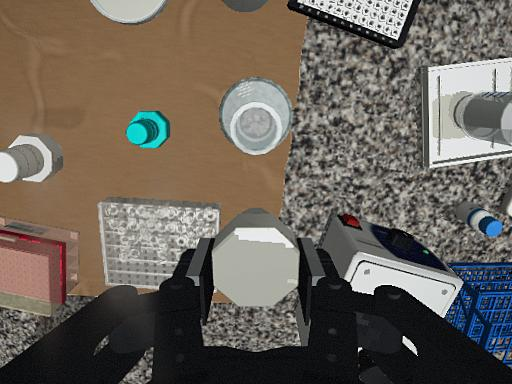

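The view shows the stopper plug-down in the pads at (257,265) and the flask mouth ahead at (257,125), at (0.5285, −0.0239). The hold is within 0.8° of straight. Moving over the mouth.

Call:
{"fn": "servo_tool", "kwargs": {"moves": [{"jaw": 0.036, "twist": 0, "xyz": [0.015, 0, 0]}, {"jaw": 0.036, "twist": 0, "xyz": [0.02, 0.0005, 0]}, {"jaw": 0.036, "twist": 0, "xyz": [0.0175, 0, 0]}, {"jaw": 0.036, "twist": 0, "xyz": [0, 0, 0.015]}, {"jaw": 0.036, "twist": 0, "xyz": [0, 0, 0.014]}, {"jaw": 0.036, "twist": 0, "xyz": [0, 0, 0]}, {"jaw": 0.036, "twist": 0, "xyz": [0, 0, 0]}]}}

```text
clock: 20.65
tcp_pos: [0.5278, -0.0226, 0.1984]
orientation: [-3.141, 0.002, 0.123]
contact_force: [-0.3, -0.5, -0.7]
width: 0.0382
finger_force: 60.5
```

```bash
python3 mouth.py
```

```text
{'clock': 20.65, 'tcp_pos': [0.5278, -0.0226, 0.1984], 'orientation': [-3.1409, 0.0022, 0.1228], 'contact_force': [-0.3063, -0.5442, -0.7192], 'width': 0.0382, 'finger_force': 60.503, 'joint_positions': [-0.1252, 0.1594, 1.8891, 0.0001, 1.0954, 1.3227]}
0.144 56 fit [ 0.52971492 -0.02381947] 0.016387497062254505 circ ((0.5285800099372864, -0.02391614206135273), 0.018347514793276787)
0.148 570 fit [ 0.52893106 -0.02367814] 0.01583160232672078 circ ((0.5294798612594604, -0.02371695078909397), 0.018227731809020042)
base 426 (array([ 0.52998469, -0.02356528]), np.float64(0.038372587333714146)) ((0.5290093421936035, -0.02372543141245842), 0.040782373398542404)
head 5871 z-tcp 0.01518999659908915 u [-0.01822296  0.00243725  0.02020573] w [-1.84933623e-02  6.91741818e-05  1.84995403e-02]
slope [-0.01712474  0.00131844  0.01514827]
```

Call:
{"fn": "servo_tool", "kwargs": {"moves": [{"jaw": 0.036, "twist": 0, "xyz": [0, 0.001, 0]}, {"jaw": 0.036, "twist": 0, "xyz": [0, 0, 0.006]}, {"jaw": 0.036, "twist": 0, "xyz": [0, 0, 0.006]}, {"jaw": 0.036, "twist": 0, "xyz": [0, 0, 0.006]}, {"jaw": 0.036, "twist": 0, "xyz": [0, 0, 0.006]}, {"jaw": 0.036, "twist": 0, "xyz": [0, 0, 0]}]}}

```text
clock: 21.3
tcp_pos: [0.5277, -0.0243, 0.1738]
orientation: [-3.141, 0.003, 0.122]
contact_force: [1.3, 0.4, -0.4]
width: 0.0385
finger_force: 60.5
```

Call:
{"fn": "servo_tool", "kwargs": {"moves": [{"jaw": 0.036, "twist": 0, "xyz": [0, 0, 0.005]}, {"jaw": 0.036, "twist": 0, "xyz": [0, 0, 0.005]}, {"jaw": 0.036, "twist": 0, "xyz": [0, 0, 0.004]}, {"jaw": 0.036, "twist": 0, "xyz": [0, 0, 0.003]}, {"jaw": 0.036, "twist": 0, "xyz": [0, 0, 0]}, {"jaw": 0.036, "twist": 0, "xyz": [0, 0, 0]}]}}

```text
clock: 21.9
tcp_pos: [0.5288, -0.0244, 0.1582]
orientation: [3.142, 0.0, 0.122]
contact_force: [-0.1, -0.3, -0.1]
width: 0.0385
finger_force: 60.5
```

Call:
{"fn": "servo_tool", "kwargs": {"moves": [{"jaw": 0.036, "twist": 0, "xyz": [0, 0, 0.002]}, {"jaw": 0.036, "twist": 0, "xyz": [0, 0, 0.001]}, {"jaw": 0.036, "twist": 0, "xyz": [0, 0, 0]}, {"jaw": 0.036, "twist": 0, "xyz": [0, 0, 0]}]}}

```text
clock: 22.3
tcp_pos: [0.5288, -0.0244, 0.1553]
orientation: [3.142, -0.0, 0.122]
contact_force: [-0.9, 0.4, -0.9]
width: 0.0384
finger_force: 60.5
```

No contact yet, with about half a millimetre left. I'll ease the grip so it settles, then open and rise.

Call:
{"fn": "servo_tool", "kwargs": {"moves": [{"jaw": 0.036, "twist": 0, "xyz": [0, 0, 0.0005]}, {"jaw": 0.0385, "twist": 0, "xyz": [0, 0, 0]}, {"jaw": 0.0395, "twist": 0, "xyz": [0, 0, 0]}, {"jaw": 0.0402, "twist": 0, "xyz": [0, 0, 0]}, {"jaw": 0.042, "twist": 0, "xyz": [0, 0, 0]}, {"jaw": 0.05, "twist": 0, "xyz": [0, 0, 0]}, {"jaw": 0.055, "twist": 0, "xyz": [0, 0, 0]}, {"jaw": 0.055, "twist": 0, "xyz": [0, 0, 0]}]}}

```text
clock: 23.1
tcp_pos: [0.5288, -0.0244, 0.1548]
orientation: [3.142, -0.0, 0.122]
contact_force: [-0.6, 0.6, -0.5]
width: 0.0551
finger_force: 0.0
```

Call:
{"fn": "servo_tool", "kwargs": {"moves": [{"jaw": 0.055, "twist": 0, "xyz": [0, 0, -0.02]}, {"jaw": 0.055, "twist": 0, "xyz": [0, 0, -0.04]}, {"jaw": 0.055, "twist": 0, "xyz": [0, 0, -0.04]}, {"jaw": 0.055, "twist": 0, "xyz": [0, 0, -0.03]}, {"jaw": 0.055, "twist": 0, "xyz": [0, 0, 0]}, {"jaw": 0.055, "twist": 0, "xyz": [0, 0, 0]}]}}

```text
clock: 23.7
tcp_pos: [0.5291, -0.0244, 0.2856]
orientation: [3.141, -0.002, 0.122]
contact_force: [-0.1, -0.2, -0.5]
width: 0.0551
finger_force: 0.0
```

```bash
python3 - <<'E'
from h import *
st(); d=grab('wrist'); e=grab('side'); P=cloud(d)
def box(x,y,r,z0,z1,n):
    m=(abs(P[...,0]-x)<r)&(abs(P[...,1]-y)<r)&(P[...,2]>z0)&(P[...,2]<z1); q=P[m]
    if len(q)<20: print(n,len(q));return
    A=np.c_[q[:,:2]-q[:,:2].mean(0),np.ones(len(q))]
    print(n,len(q),cv2.minEnclosingCircle(q[:,:2].astype(np.float32)),np.median(q,0).round(4),'slope',np.linalg.lstsq(A,q[:,2],rcond=None)[0].round(4))
box(.5285,-.0239,.03,.165,.176,'head')
box(.5285,-.0239,.05,.005,.02,'flask base')
box(.5625,-.264,.035,.086,.094,'cover')
x=np.hstack([cv2.resize(d['frame'],(440,330)),cv2.resize(e['frame'][150:225,210:300],(360,330))])
cv2.imwrite('pics/end.png',x)
E
```

```text
{'clock': 23.7, 'tcp_pos': [0.5291, -0.0244, 0.2856], 'orientation': [3.1411, -0.0019, 0.1219], 'contact_force': [-0.1095, -0.1672, -0.4901], 'width': 0.0551, 'finger_force': 0.0, 'joint_positions': [-0.1283, 0.0742, 1.7997, 0.0, 1.2658, 1.3206]}
head 1861 ((0.5290117859840393, -0.02469155378639698), 0.021517816931009293) [ 0.5299 -0.0245  0.1699] slope [-0.0093 -0.0009  0.1698]
flask base 210 ((0.5282742977142334, -0.02409191057085991), 0.0410388819873333) [ 0.5588 -0.0203  0.0159] slope [-0.0339 -0.0063  0.0151]
cover 1469 ((0.5618009567260742, -0.26359546184539795), 0.025387870147824287) [ 0.5626 -0.262   0.0898] slope [ 0.0001 -0.0103  0.0897]
```

View pics/end.png

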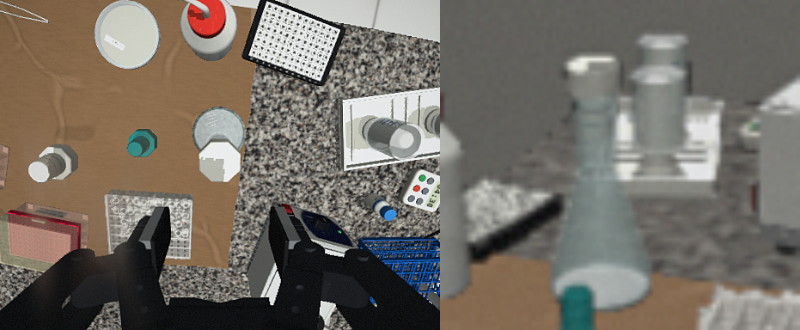

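The stopper is seated: head at z = 0.170 (rim 0.150 plus the 20 mm head) and level. In the picture it sits straight on the neck at (220,160) left and (592,75) right. The cover beaker hangs on the peg and the flask hasn't moved. Handing in.

```bash
python3 -c "
from station import workorder
print(workorder.close_job())"
```

```text
the job is handed in; nothing more can be done
None
```

The job is handed in: the cover beaker hangs mouth down on the free peg, and the medium stopper sits plug down in the flask with its head at 170 mm, which is fully on the rim; the flask has not moved, and it took about 24 s of the 64 s allowed.

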